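# Turn the van blank and index it to the axle notch

## Task

The van blank on the boring rig's carriage has had its nose bored; give it a quarter turn so that it stands with its long side flush against the fence and its nose touching the end stop, and let go of it. Then take the carriage by its black handle and slide it along the rails until you feel the spring ball of the index stop drop into the notch, without running past it, and finish while still holding the handle there, with the blank still seated. Keep off the drill and leave the loose things on the bench where they are.

Things in the scene. Friction and masses are not known exactly. Their poses are not given: they have to be found in the camera images.
- rig: horizontal boring rig, a grey bed 400 mm long, fixed on the bench; place and yaw (up to 0.2 rad) vary. Origin: underside, middle of the rails. x: away from the robot, towards the drill; y: along the rails; z up. The work carriage (aluminium plate 148 x 140 mm, top 50 mm above the bench) slides on it.
- carriage (a joint): slide of the work carriage along the rig's +y, m: 0 at the home end (rig -y), 0.19 at the far end; starts 0 to 0.03 from home; slides freely, about 1.5 N of friction. At 0 the point seat is at (-0.023, -0.162, 0.050) of the rig.
- seat (a point): inner corner of fence and end stop on top of the carriage plate; axes as the rig's. Steel fence, 12 mm thick, 16 mm high: inner face at x = 0, runs along +y on the robot's side of the blank. Steel end stop, 16 mm high: inner face at y = 0, runs 73 mm along +x. A flush blank has its centre 23 mm in x and 52 mm in y from here, nose to -y.
- blank: solid wooden blank of a toy van, 0.11 to 0.21 kg, 104 mm long, 46 wide. Origin: centre of the underside; x to the nose, z up. Box body 50 mm high (x -52 to +18 mm), then the bonnet, 30 mm high, two bored holes in its end. Starts loose on the carriage plate, nose towards the drill (rig +x, within 0.25 rad): a quarter turn clockwise from above brings it to rig -y.
- nose (a point): middle of the lower edge of the blank's nose end, 52 mm ahead of its origin
- blank_grip (a point): a good place to grip the blank by its two sides (46 mm wide): 10 mm behind the centre, 42 mm above its underside (8 mm below the roof); at this height the fingertips stay above fence and end stop
- handle: the carriage's handle, an upright black cylinder, 24 mm diameter, 58 mm high, that can revolve on its stem. Origin: on its axis at its foot, level with the carriage plate's top (50 mm above the bench), at x = -62, y = +22 mm from seat. Grip it about 38 mm above its foot (88 mm above the bench). Moves with the carriage.
- notch (a point): centre of the mouth of the V notch (11 mm wide, 5.5 mm deep) in the steel index bar along the carriage's front edge; axes as the rig's; at x = -35, y = +87 mm from seat. The bar reaches 40 mm ahead of the notch and 30 mm behind; the last 12 mm at each end slope as a lead-in.
- ball (a point): rest centre of the 12 mm spring ball of the index stop, a dark steel block 56 mm high with a brass barrel, on the bed's front flange, place along the rails varies 30 mm. In the notch: same y (rig) as notch. The ball climbs the lead-in 40 to 30 mm before (light resistance), drops into the notch (a pull), then resists with 5 to 7 N more. It centres a carriage under 3 mm off.
- drill: cordless drill in a collar clamp on the rig's feed slide, fixed. Origin: tip of the bit, at (0.120, 0.025, 0.066) of the rig. The bit runs 60 mm in rig +x to the chuck; drill, clamp and battery reach 105 mm above the bench; grip and battery lie out to +y, the feed lever's ball is 161 mm above the bench.
- glue: white glue bottle, 34 mm diameter, 105 mm high, standing loose on the bench; origin at the underside
- wheels: turned wooden double wheel, 50 mm diameter, 27 mm high, lying loose on the bench; origin at the underside
- driver: screwdriver, 190 mm long, lying loose on the bench; origin at its underside
Things that resemble listed ones, but are neither listed nor needed, are in the scene too. Leave any pink or purple look-alike of the blank alone.

How it is judged:
On the way, in this order (a step that is already met when the one before it is completed fails the run):
1. the blank is turned: long side against the fence, nose against the end stop, flat on the plate, and let go (x of blank in the frame of seat between 0.0205 and 0.026 m and y of nose in the frame of seat between -0.003 and 0.003 m and angle between the x axis of blank and the y axis of seat, either way round below 0.05 rad and angle between blank's own z axis and vertical below 0.05 rad and z of blank in the frame of seat below 0.003 m and contact force between blank and the fingers below 0.05 N), for 0.2 s.
2. the carriage stands with the ball in the notch, the handle held (y of notch in the frame of ball between -0.002 and 0.002 m and contact force between the fingers and handle above 1 N), for 0.2 s.
At the end, for the whole second after the job is handed in: Fingers still on the handle (over 1 N); notch within 2 mm of the ball along the rail, carriage at rest; blank flat on the plate, let go, its side within 3 mm of the fence, its nose within 3 mm of the end stop, square within 0.05 rad (all of step 1 and all of step 2 and velocity of joint carriage between -0.005 and 0.005 m/s); the arm keeps its last pose, push and grip.
It fails at once if the carriage runs more than 12 mm past the notch (y of notch in the frame of ball above 0.012 m).
It fails at once if the drill is knocked (over 3 N) (contact force between drill and anything else above 3 N).
It fails at once if a loose thing on the bench is shifted by more than 20 mm (distance of any of glue, wheels, driver from where it was at the start of the episode above 0.02 m).
It also fails if it takes over 64 s, if anything falls off the work surface, if the arm or the gripper's body presses on something with over 40 N, if the wrist force passes 120 N, or if a joint passes its speed limit or range.

## Robot

A 6-joint arm with a two-finger parallel gripper is mounted at the origin on the work surface. World frame = base frame: x ahead of the robot, y to its left, z up, the work surface at z = 0. Lengths are in m, angles in rad, forces in N, time in s.
With the tool pointing down it reaches from about 0.3 to 0.85 m from the base axis. Payload 4.2 kg.
Tool frame: the origin (TCP) lies at the very end of the fingers, on their centre line; the grasp point (between the pads) lies 19 mm behind it (manip.hold_point_z is the distance from the TCP to the grasp point, in m); z points along the fingers, y is the line along which they close (so a half turn about z gives the same grasp; the last joint's range is limited). The gripper opens to 91 mm and grips with 3 to 60 N. Pads are 32 mm wide; open, the fingers measure 118 mm over their backs; the gripper's body (76 mm by 178 mm) begins 60 mm behind the grasp point.
Start: joints at [1.19, 0.32, 1.565, -0, 1.257, -0.02], TCP at [0.203, 0.538, 0.214] pointing down, gripper open.
Joint ranges: [-3.11, 3.11], [-0.84, 2.01], [0.21, 2.61], [-1.34, 4.49], [0.05, 2.63], [-2.56, 2.56]. Speed limits (rad/s): [2.57, 2.57, 3.14, 3.14, 3.14, 3.14].

## Interface

Orientations are given as a unit quaternion [w, x, y, z].
In Python, from workcell import manip gives the robot as it stands.
- The arm moves only by the tool play_rows, never from a script. Its argument "increments" is a list of rows, each a list of 3 entries, a list of its own where there are three numbers: the opening, from 0 (shut) to 1 (fully open), then the shift along the world's x, y, z in units of 0.5 m (1.0 is 0.5 m), then the turn about the world's z in units of 180 degrees (1.0 is 180 degrees). A call has 1 to 20 rows; each row is the pose to reach, as a shift and turn from the pose commanded when the call began, turning the shorter way round; what a row does not reach only later rows make up. A row lasts 1/8 s, in which the tool goes at most 62.5 mm and 10.7 degrees, less where a joint would pass 70% of its speed; a pose out of reach is approached as far as the arm can. A call with a number of a shift or a turn outside -1 to 1 is refused whole. A call with a gripper value outside its range is refused whole. The fingers move at their own pace and stop on an object; the grip force is fixed at half the most. Time passes only in rows, so rows that repeat a pose let the fingers close. It gives the time, the measured TCP pose, the force, the opening and the grip force at its end, in the units of the state.
- manip.observe(): the state, without advancing time (a new reading comes with each control period).
- manip.snapshot(name): name is "side" or "top"; returns a dict with "color" (384x512x3 uint8, red, green, blue), "fov_y" (degrees; the focal length in pixels is half the picture's height over the tangent of half this angle, whatever the lens; pixels are square), "cx", "cy" (the principal point, pixels), "k1" (the pictures are not rectified: a ray, as slopes to the right and down, at radius r is drawn at 1 + k1 r^2 times it, then the intrinsics apply), "xyz" and "orientation" of the camera in the world. Camera axes: x right, y down, z forward; pixel columns grow to the right and rows downward; lengths in m; the calibration is good to about 2 mm. A picture is of the moment at which its call begins. There is no depth.
- manip.finish_job(): hands the job in; it is judged then, once.
The state is a dict: "t": time; "q": joint angles; "joint_velocities": joint speeds; "joint_torque": joint torques, N m; "eef_pos": TCP position; "eef_rot": TCP orientation; "force": force on the tool from outside, world axes, zero at the start; "torque": the same for the moment, N m; "grip_width": finger opening in m; "grip_force": force on a finger pad.
Only numpy, scipy, OpenCV 4.12 (cv2) and the standard library are available. Lean on these libraries where they do the work, as an engineer would, in place of code of your own. Each camera call takes 0.05 s, during which the arm holds its last target. There are 200 camera calls.

## Working session

There is one attempt and no reset: what is moved stays moved. The work goes in short steps, Python scripts to look and compute and a tool call to move; the robot and the scene stay as the last step left them, time stands still between calls to the robot, and variables do not carry over. Pictures are saved under pics/ and viewed, at most 10 in all, crops included, and the job is handed in when it is done.

Besides the shell and the picture viewer there is one more tool, called in YAML: its name, and indented under it one key for each argument. play_rows: Moves the arm, as the interface text tells. Its arguments: {"type":"object","properties":{"increments":{"type":"array","items":{"type":"array"}}},"required":["increments"]}

```bash
mkdir -p pics; cat > h.py <<'E'
import numpy as np,cv2
from scipy.spatial.transform import Rotation as R
from workcell import manip
def cam(n):
    s=manip.snapshot(n); c=s["color"]; h,w=c.shape[:2]
    f=h/2/np.tan(np.radians(s["fov_y"])/2); q=s["orientation"]
    s["K"]=np.array([[f,0,s["cx"]],[0,f,s["cy"]],[0,0,1.]]); s["D"]=np.array([s["k1"],0,0,0.])
    s["R"]=R.from_quat([q[1],q[2],q[3],q[0]]).as_matrix(); s["p"]=np.array(s["xyz"]); return s
def rays(s,uv):
    d=cv2.undistortPoints(np.array(uv,float).reshape(-1,1,2),s["K"],s["D"]).reshape(-1,2)
    return np.c_[d,np.ones(len(d))]@s["R"].T
def plane(s,uv,z):
    r=rays(s,uv); return s["p"]+r*((z-s["p"][2])/r[:,2])[:,None]
def proj(s,P):
    P=(np.array(P,float).reshape(-1,3)-s["p"])@s["R"]
    return cv2.projectPoints(P,np.zeros(3),np.zeros(3),s["K"],s["D"])[0].reshape(-1,2)
def tri(s1,u1,s2,u2):
    a,b=rays(s1,[u1])[0],rays(s2,[u2])[0]
    t=np.linalg.lstsq(np.c_[a,-b],s2["p"]-s1["p"],rcond=None)[0]
    A,B=s1["p"]+a*t[0],s2["p"]+b*t[1]; return (A+B)/2,np.linalg.norm(A-B)
def save(s,n,box=None,k=1):
    c=s["color"][:,:,::-1]
    if box: c=c[box[1]:box[3],box[0]:box[2]]
    cv2.imwrite("pics/"+n,cv2.resize(c,None,fx=k,fy=k,interpolation=cv2.INTER_CUBIC))
E
python3 - <<'E'
from h import *
for n in("top","side"):
    s=cam(n); save(s,n+"0.png",None,1.5); print(n,s["xyz"],s["R"].round(3).tolist(),s["fov_y"],s["k1"],s["cx"],s["cy"])
print(manip.observe(),manip.hold_point_z)
E
```

```text
top [ 0.51550419 -0.01363488  1.04361062] [[-0.023, -0.999, 0.049], [-0.999, 0.024, 0.034], [-0.036, -0.048, -0.998]] 53.843594649724864 -0.02036773768606877 255.0598125776824 195.28409739792392
side [ 0.12685998 -1.05847468  1.240852  ] [[0.922, -0.283, 0.265], [-0.387, -0.655, 0.649], [-0.01, -0.701, -0.713]] 42.5367071536539 -0.016404539990613826 254.38476685753747 198.01399832867833
{'t': 0.1, 'q': array([ 1.19001036e+00,  3.20201845e-01,  1.56552945e+00, -9.33573220e-06,
        1.25742356e+00, -1.99842590e-02]), 'joint_velocities': array([-0.00141735, -0.00116839, -0.00268903,  0.00072977, -0.00038064,
        0.00180157]), 'joint_torque': array([-8.59438387e-06, -4.13336527e+01, -2.32505769e+01,  7.27033569e-02,
        4.22673952e-02, -8.06987100e-05]), 'eef_pos': array([0.20281509, 0.53756194, 0.21323008]), 'eef_rot': array([-1.51125050e-04,  1.79422464e-01,  9.83771808e-01, -7.66354869e-04]), 'force': array([-0.76184649,  0.23677377, -0.20888867]), 'torque': array([ 0.00856373, -0.02254658,  0.03163316]), 'grip_force': 0.0, 'grip_width': 0.09098379776978799} 0.0188
```

View pics/top0.png

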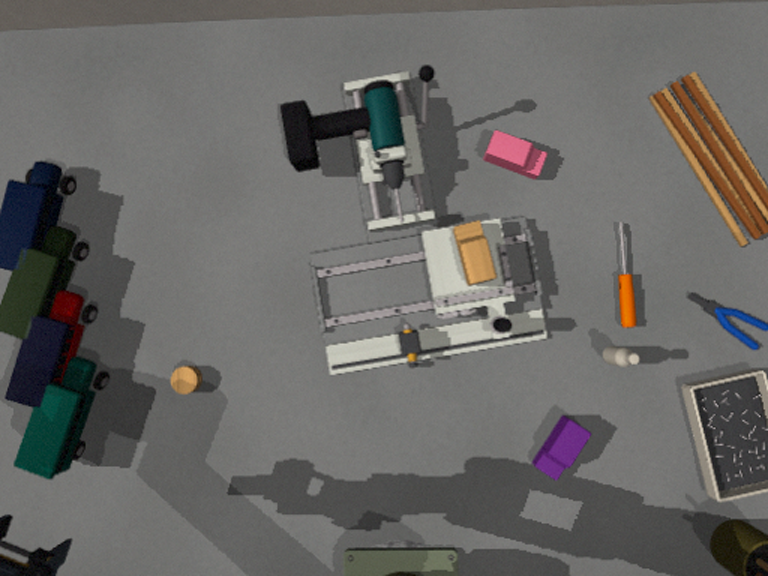

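View pics/side0.png

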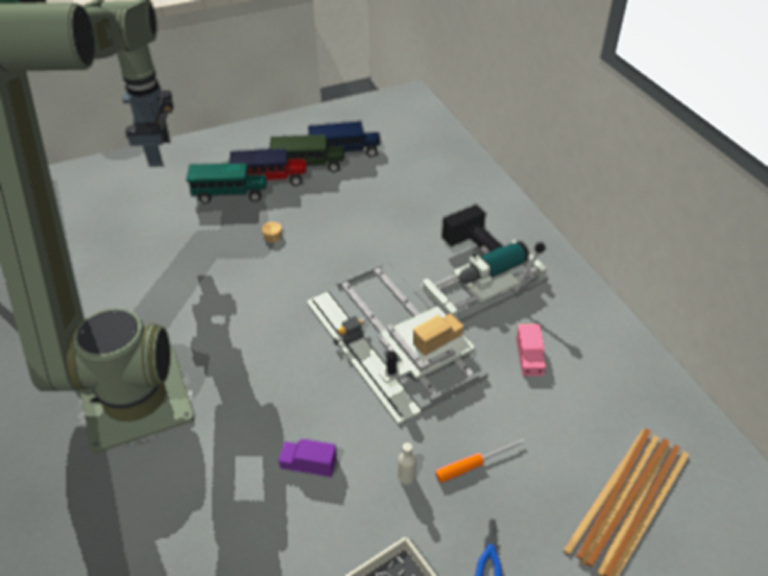

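The top view shows the rig at the centre, with the carriage near (465,265), the blank at (475,252), the handle at (502,325) and the index block at (410,343), all in 1.5x pixels. The robot side is at the bottom of the picture and +y is to the left.

```bash
python3 - <<'E'
from h import *
t=cam("top"); save(t,"top1.png",(200,135,370,255),4.7)
s=cam("side"); save(s,"side1.png",(195,170,345,290),5)
for n,c in(("t",t),("s",s)):
    h=cv2.cvtColor(c["color"],cv2.COLOR_RGB2HSV)
    m=cv2.inRange(h,(8,90,80),(25,255,255))
    k,l,st,ce=cv2.connectedComponentsWithStats(m)
    for i in range(1,k):
        if st[i,4]>150: 
            print(n,st[i],ce[i].round(1),cv2.minAreaRect(np.argwhere(l==i)[:,::-1].astype(np.float32)))
E
```

```text
t [ 433   48   79  116 3743] [476.6 103.7] ((478.0836486816406, 105.44847869873047), (117.85641479492188, 36.35926055908203), 58.392494201660156)
t [302 147  29  43 785] [316.  168.2] ((316.045654296875, 167.92117309570312), (40.32420349121094, 19.968854904174805), 75.0685806274414)
t [412 182  13  37 372] [417.6 200.4] ((417.5965576171875, 200.1586456298828), (35.95869445800781, 10.629822731018066), 85.2363510131836)
t [114 244  19  19 270] [122.6 252.9] ((122.54999542236328, 252.84999084472656), (17.39252471923828, 18.34120750427246), 18.43494987487793)
s [276 209  33  27 543] [290.8 221.5] ((291.07269287109375, 220.7403564453125), (18.357559204101562, 33.392234802246094), 60.64224624633789)
s [ 376  286   83   98 3262] [417.7 336.2] ((418.5117492675781, 335.55291748046875), (39.498695373535156, 99.93553161621094), 32.47119140625)
s [290 302  33  20 322] [305.9 311.4] ((306.22412109375, 311.3103332519531), (10.027547836303711, 33.239463806152344), 68.19859313964844)
```

View pics/top1.png

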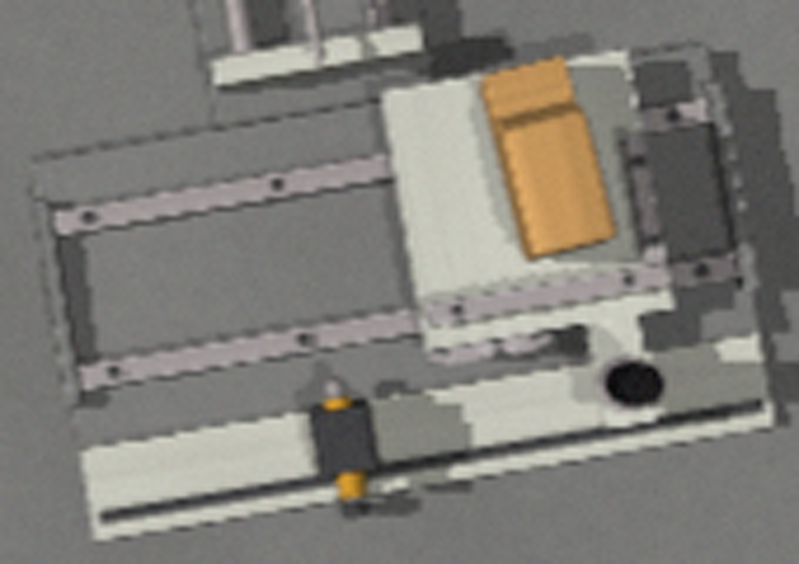

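View pics/side1.png

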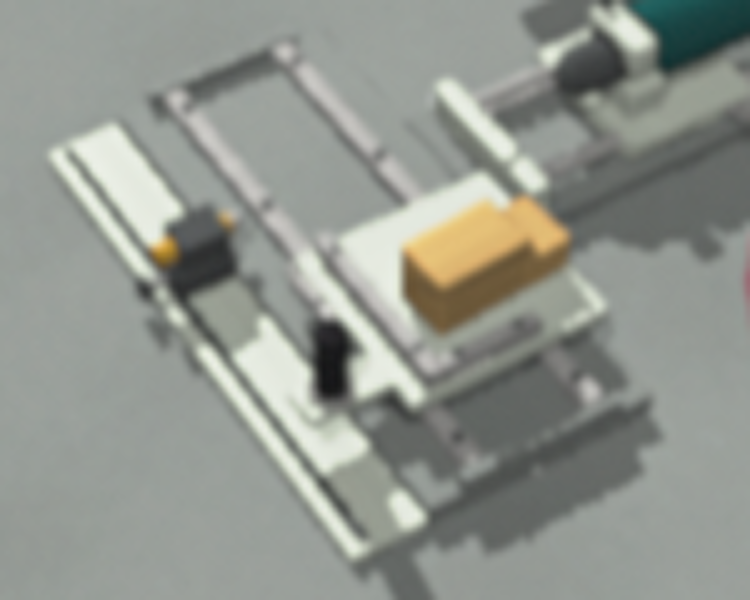

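The crops show these features (crop pixels):
- **Fence:** pinkish strip, with its inner top edge from about (416,300) to (645,263).
- **End stop:** strip near x 630–660.
- **Handle:** top at (635,383).
- **Blank roof:** rear corners at (532,258) and (615,237).
- **Ball:** about (332,388).

```bash
python3 - <<'E'
from h import *
t=cam("top"); s=cam("side")
T=lambda U,V:((U+.5)/4.7-.5+200,(V+.5)/4.7-.5+135)
S=lambda U,V:((U+.5)/5-.5+195,(V+.5)/5-.5+170)
def ln(a,b,z):
    p=plane(t,[T(*a),T(*b)],z); d=p[0]-p[1]; return np.arctan2(-d[0],d[1])
# rig +y direction = (-sin yaw, cos yaw)
print("yaw slot",ln((100,517),(762,404),.01),"edge",ln((95,540),(772,425),.01),"fence",ln((416,300),(640,263),.066),"rail",ln((55,210),(385,157),.03),"rail2",ln((80,372),(415,312),.03))
print("handle tri",tri(t,T(635,383),s,S(328,328)), plane(t,[T(635,383)],.108))
print("fence top",plane(t,[T(416,300),T(640,263),T(457,310),T(628,278)],.066))
print("roof",plane(t,[T(532,258),T(615,237),T(506,142),T(580,115)],.1))
print("nose top",plane(t,[T(482,78),T(567,56)],.08))
print("ball",plane(t,[T(332,385)],.04),tri(t,T(337,403),s,S(227,224)))
print("block top",plane(t,[T(312,410),T(370,400),T(380,470),T(320,478)],.056))
h=cv2.cvtColor(t["color"],cv2.COLOR_RGB2HSV)
m=cv2.inRange(h,(8,90,80),(25,255,255)); m[:,:295]=0;m[:,340:]=0;m[:140]=0;m[195:]=0
c,z,a=cv2.minAreaRect(np.argwhere(m>0)[:,::-1].astype(np.float32))
print(c,z,a)
E
```

```text
yaw slot 0.1474291399366327 edge 0.14692423392249662 fence 0.1398442075718471 rail 0.1332114354519544 rail2 0.15372418920068687
handle tri (array([ 0.5046755 , -0.17627585,  0.10464456]), np.float64(0.0013719544892071196)) [[ 0.50535603 -0.17593211  0.108     ]]
fence top [[ 0.55313548 -0.0651063   0.066     ]
 [ 0.57044623 -0.18808428  0.066     ]
 [ 0.54710281 -0.08740204  0.066     ]
 [ 0.56238311 -0.18127612  0.066     ]]
roof [[ 0.57259915 -0.12521918  0.1       ]
 [ 0.58264137 -0.16931289  0.1       ]
 [ 0.63470727 -0.11332927  0.1       ]
 [ 0.64807547 -0.15293977  0.1       ]]
nose top [[ 0.67258345 -0.1034801   0.08      ]
 [ 0.68334277 -0.14989567  0.08      ]]
ball [[ 0.50736153 -0.01797555  0.04      ]] (array([ 0.49772236, -0.02068296,  0.04447586]), np.float64(0.000988388679925275))
block top [[ 0.49390527 -0.00648976  0.056     ]
 [ 0.49872196 -0.03873055  0.056     ]
 [ 0.45997926 -0.04326508  0.056     ]
 [ 0.4562644  -0.01001139  0.056     ]]
(315.9979553222656, 167.8672332763672) (40.19537353515625, 19.904438018798828) 75.0685806274414
```

play_rows:
  increments:
    - [1,[0.4,-0.68,0],0.1]
    - [1,[0.4,-0.68,0],0.1]
    - [1,[0.4,-0.68,0],0.1]
    - [1,[0.4,-0.68,0],0.1]
    - [1,[0.4,-0.68,0],0.1]
    - [1,[0.4,-0.68,0],0.1]
    - [1,[0.4,-0.68,0],0.1]
    - [1,[0.4,-0.68,0],0.1]

```text
t: 1.3
eef_pos: [0.4035, 0.1969, 0.214]
eef_rot: [0.0, 0.025, 1.0, 0.0]
force: [-0.5, -0.1, 0.0]
grip_width: 0.0912
grip_force: 0.0
```

play_rows:
  increments:
    - [1,[0.43,-0.673,0],0.079]
    - [1,[0.43,-0.673,0],0.079]
    - [1,[0.43,-0.673,0],0.079]
    - [1,[0.43,-0.673,0],0.079]
    - [1,[0.43,-0.673,0],0.079]
    - [1,[0.43,-0.673,0],0.079]
    - [1,[0.43,-0.673,0],0.079]
    - [1,[0.43,-0.673,-0.1],0.079]
    - [1,[0.43,-0.673,-0.1],0.079]

```text
t: 2.42
eef_pos: [0.6155, -0.1366, 0.1599]
eef_rot: [-0.005, -0.101, 0.995, 0.002]
force: [-0.1, 1.0, 0.3]
grip_width: 0.0912
grip_force: 0.0
```

play_rows:
  increments:
    - [1,[0,0,0],0]
    - [1,[0,0,-0.09],0]
    - [1,[0,0,-0.18],0]
    - [1,[0,0,-0.18],0]
    - [1,[0,0,-0.18],0]
    - [0.3,[0,0,-0.18],0]
    - [0.3,[0,0,-0.18],0]
    - [0.3,[0,0,-0.18],0]
    - [0.3,[0,0,-0.18],0]
    - [0.3,[0,0,-0.18],0]

```text
t: 3.68
eef_pos: [0.618, -0.1388, 0.074]
eef_rot: [-0.0, -0.101, 0.995, -0.0]
force: [-0.0, -0.5, 1.1]
grip_width: 0.0457
grip_force: 30.0
```

play_rows:
  increments:
    - [0.3,[0,0,0.03],0]
    - [0.3,[0,0,0.06],0]
    - [0.3,[-0.03,0.02,0.06],-0.26]
    - [0.3,[-0.03,0.02,0.06],-0.26]
    - [0.3,[-0.03,0.02,0.06],-0.26]
    - [0.3,[-0.03,0.02,0.06],-0.26]
    - [0.3,[-0.061,0.041,0.06],-0.518]
    - [0.3,[-0.061,0.041,0.06],-0.518]
    - [0.3,[-0.061,0.041,0.06],-0.518]
    - [0.3,[-0.061,0.041,0.06],-0.518]
    - [0.3,[-0.061,0.041,0.06],-0.518]
    - [0.3,[-0.061,0.041,0.06],-0.518]
    - [0.3,[-0.061,0.041,0.06],-0.518]

```text
t: 5.3
eef_pos: [0.5877, -0.118, 0.1046]
eef_rot: [0.0, 0.653, 0.757, 0.0]
force: [-0.8, -0.8, -2.4]
grip_width: 0.046
grip_force: 30.0
```

```bash
python3 - <<'E'
from h import *
t=cam("top"); save(t,"top2.png",(270,135,350,225),6)
o=manip.observe(); print(o["eef_pos"],o["eef_rot"],o["q"],o["force"])
E
```

```text
[ 0.58763425 -0.11801196  0.10441431] [2.69019538e-04 6.53499181e-01 7.56927150e-01 1.93836972e-04] [-2.17425299e-01  4.42847855e-01  1.66483842e+00  9.97764682e-05
  1.03324879e+00 -3.63876309e-01] [-0.01971013  0.48396141 -2.06143645]
```

View pics/top2.png

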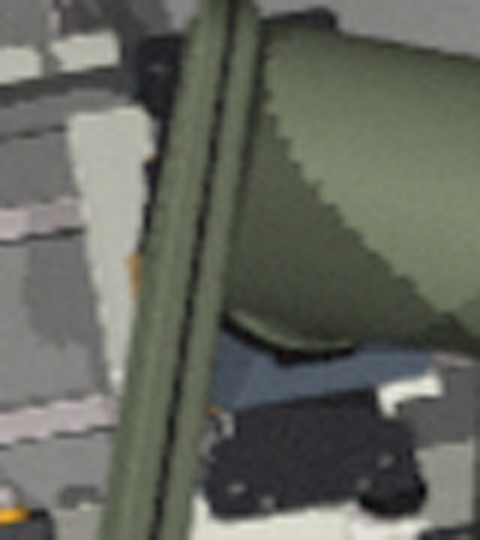

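play_rows:
  increments:
    - [0.3,[0,0,-0.03],0]
    - [0.3,[0,0,-0.058],0]
    - [0.3,[0,0,-0.058],0]
    - [0.3,[0,0,-0.058],0]
    - [0.3,[-0.004,-0.0006,-0.058],0]
    - [0.3,[-0.008,-0.0012,-0.058],0]
    - [0.3,[-0.01,-0.0015,-0.058],0]
    - [0.3,[-0.01,-0.0015,-0.058],0]
    - [0.3,[-0.01,-0.0015,-0.058],0]

```text
t: 6.48
eef_pos: [0.5826, -0.1188, 0.0751]
eef_rot: [0.0, 0.654, 0.756, 0.0]
force: [-0.1, -0.6, -1.6]
grip_width: 0.0459
grip_force: 30.0
```

play_rows:
  increments:
    - [0.3,[-0.001,-0.0002,0],0]
    - [0.3,[-0.002,-0.0003,0],0]
    - [0.3,[-0.003,-0.0004,0],0]
    - [0.3,[-0.003,-0.0004,0],0]
    - [0.3,[-0.003,-0.0004,0],0]

```text
t: 7.1
eef_pos: [0.581, -0.119, 0.075]
eef_rot: [0.0, 0.654, 0.756, 0.0]
force: [0.0, -0.1, -1.8]
grip_width: 0.0463
grip_force: 30.0
```

play_rows:
  increments:
    - [0.3,[-0.001,-0.0002,0],0]
    - [0.3,[-0.002,-0.0003,0],0]
    - [0.3,[-0.003,-0.0004,0],0]
    - [0.3,[-0.003,-0.0004,0],0]
    - [0.3,[-0.003,-0.0004,0],0]

```text
t: 7.72
eef_pos: [0.5798, -0.1192, 0.075]
eef_rot: [0.0, 0.654, 0.756, 0.0]
force: [0.8, -0.5, -2.9]
grip_width: 0.0463
grip_force: 30.0
```

play_rows:
  increments:
    - [0.3,[-0.001,-0.0002,0],0]
    - [0.3,[-0.002,-0.0003,0],0]
    - [0.3,[-0.002,-0.0003,0],0]
    - [0.3,[-0.002,-0.0003,0],0]

```text
t: 8.22
eef_pos: [0.5797, -0.1192, 0.0752]
eef_rot: [0.001, 0.654, 0.757, 0.001]
force: [4.2, 2.4, -4.4]
grip_width: 0.0461
grip_force: 30.0
```

play_rows:
  increments:
    - [0.3,[0.002,-0.003,0],0]
    - [0.3,[0.0023,-0.006,0],0]
    - [0.3,[0.0028,-0.009,0],0]
    - [0.3,[0.0028,-0.009,0],0]
    - [0.3,[0.0028,-0.009,0],0]

```text
t: 8.85
eef_pos: [0.5805, -0.1241, 0.0752]
eef_rot: [0.001, 0.654, 0.756, 0.0]
force: [5.0, 1.6, -3.0]
grip_width: 0.0458
grip_force: 30.0
```

play_rows:
  increments:
    - [0.3,[0.0005,-0.002,0],0]
    - [0.3,[0.0006,-0.004,0],0]
    - [0.3,[0.0006,-0.004,0],0]
    - [0.3,[0.0006,-0.004,0],0]

```text
t: 9.35
eef_pos: [0.5808, -0.126, 0.0752]
eef_rot: [0.001, 0.654, 0.756, 0.0]
force: [4.3, 1.6, -2.8]
grip_width: 0.0456
grip_force: 30.0
```

play_rows:
  increments:
    - [0.3,[0.001,-0.002,0],0]
    - [0.3,[0.0015,-0.004,0],0]
    - [0.3,[0.0015,-0.006,0],0]
    - [0.3,[0.0015,-0.006,0],0]
    - [0.3,[0.0015,-0.006,0],0]

```text
t: 9.98
eef_pos: [0.5812, -0.129, 0.0751]
eef_rot: [0.0, 0.654, 0.757, 0.0]
force: [4.3, 1.7, -1.6]
grip_width: 0.046
grip_force: 30.0
```

play_rows:
  increments:
    - [0.3,[0,0,-0.003],0]
    - [0.3,[0,0,-0.003],0]
    - [1,[0,0,-0.003],0]
    - [1,[0,0,-0.003],0]
    - [1,[0,0,-0.003],0]
    - [1,[0,0,0.05],0]
    - [1,[0,0,0.15],0]
    - [1,[-0.1,0.1,0.25],0]
    - [1,[-0.22,0.22,0.3],0]
    - [1,[-0.34,0.34,0.3],0]
    - [1,[-0.34,0.34,0.3],0]
    - [1,[-0.34,0.34,0.3],0]
    - [1,[-0.34,0.34,0.3],0]

```text
t: 11.6
eef_pos: [0.4111, 0.0411, 0.2252]
eef_rot: [0.001, 0.654, 0.757, 0.0]
force: [-0.2, 0.9, 0.8]
grip_width: 0.0911
grip_force: 0.0
```

```bash
python3 - <<'E'
from h import *
t=cam("top"); save(t,"top3.png",(230,135,370,235),5.5)
s=cam("side"); save(s,"side3.png",(235,190,335,270),6)
E
```

```text
(no output)
```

View pics/top3.png

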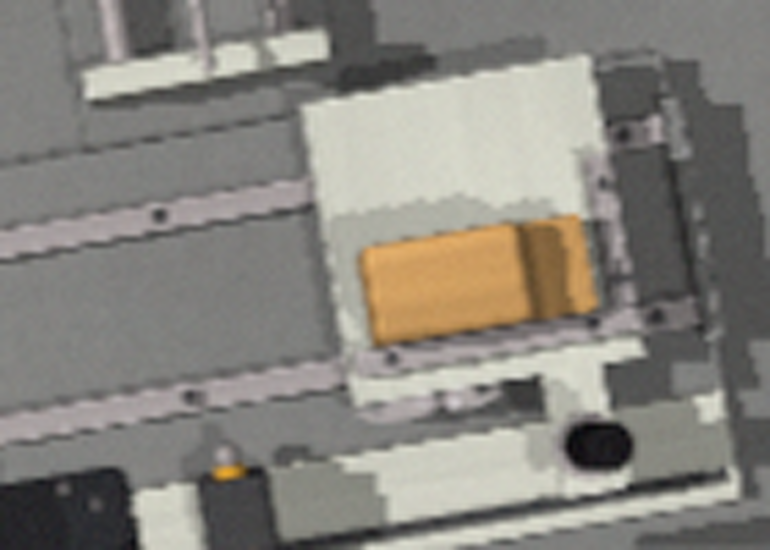

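View pics/side3.png

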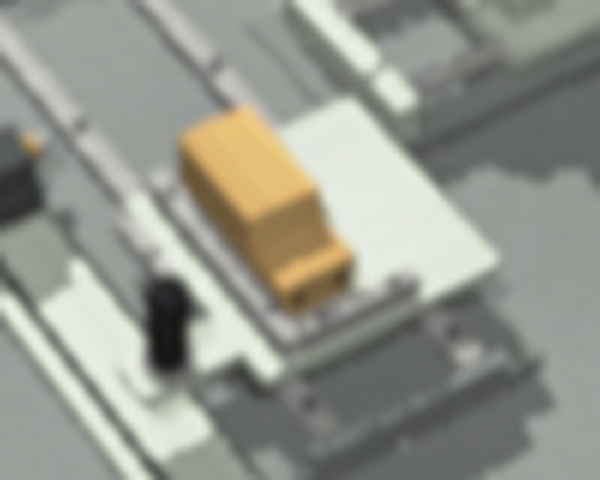

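The blank now lies along the fence with its nose towards the end stop. In the top crop the roof rear corners are (362,250) and (376,343), the nose corners (581,214) and (598,310), and the handle (600,445). A thin dark strip ahead of the nose may be a gap, so I'll measure it.

```bash
python3 - <<'E'
from h import *
t=cam("top"); s=cam("side")
T=lambda U,V:((U+.5)/5.5-.5+230,(V+.5)/5.5-.5+135)
S=lambda U,V:((U+.5)/6-.5+235,(V+.5)/6-.5+190)
a=.146; X=np.array([np.cos(a),np.sin(a)]);Y=np.array([-X[1],X[0]])
def blob(c,lo,hi,box):
    g=cv2.cvtColor(c["color"],cv2.COLOR_RGB2HSV); m=cv2.inRange(g,lo,hi); x0,y0,x1,y1=box
    k=np.zeros_like(m);k[y0:y1,x0:x1]=m[y0:y1,x0:x1]; return k
m=blob(t,(0,0,0),(180,255,30),(328,208,350,225)); p=np.argwhere(m>0)[:,::-1]; print("handle px",p.mean(0),len(p))
h=plane(t,[p.mean(0)],.106)[0][:2]; h2=plane(t,[T(600,445)],.106)[0][:2]
seat=h+.062*X-.022*Y; print("handle",h,h2,"seat",seat)
f=lambda q:np.c_[(q[:,:2]-seat)@X,(q[:,:2]-seat)@Y].round(4)*1000
print("roof rear",f(plane(t,[T(362,250),T(376,343)],.1)),"roof step",f(plane(t,[T(515,222)],.1)))
print("nose",f(plane(t,[T(581,214),T(598,310)],.08)))
print("endstop",f(plane(t,[T(586,150),T(602,230),T(612,295)],.066)))
print("plate corners",f(plane(t,[T(302,103),T(590,57)],.05)))
m=blob(t,(8,90,60),(25,255,255),(290,165,345,205)); ct=cv2.minAreaRect(np.argwhere(m>0)[:,::-1].astype(np.float32)); print(ct)
b=cv2.boxPoints(ct); print("box@.1",f(plane(t,b,.1)),"@.08",f(plane(t,b,.08)))
# edge intensity profile along rig y through blank, x=30
for x in (.015,.03,.055):
  ys=np.arange(-.016,.014,.002)
  P=np.array([[*(seat+x*X+y*Y),.066] for y in ys]); uv=proj(t,P).astype(np.float32)
  print(x,[tuple(int(v) for v in t["color"][int(round(float(v))),int(round(float(u)))]) for u,v in uv])
print("ball",f(np.array([[.50736,-.01798,.04]])))
E
```

```text
handle px [338.10344828 215.18965517] 58
handle [ 0.50736952 -0.184653  ] [ 0.50657439 -0.18604373] seat [ 0.57191049 -0.19739907]
roof rear [[ 41.8 109.8]
 [ -0.9 110.9]] roof step [[42.5 39.4]]
nose [[42.5  5.6]
 [-2.6  5.9]]
endstop [[72.9 -4.7]
 [34.5 -5.4]
 [ 3.6 -4.5]]
plate corners [[120.2 121.5]
 [118.3 -17.8]]
((316.3783874511719, 185.27027893066406), (18.08388900756836, 41.42854690551758), 80.53767395019531)
box@.1 [[ 42.9 112. ]
 [ 42.3   9. ]
 [ -2.7   9.7]
 [ -2.2 112.4]] @.08 [[ 44.5 110.3]
 [ 43.9   5.1]
 [ -2.1   5.8]
 [ -1.6 110.8]]
0.015 [(133, 128, 129), (133, 128, 129), (147, 141, 141), (89, 86, 88), (102, 98, 100), (102, 98, 100), (91, 85, 86), (84, 82, 78), (123, 122, 114), (123, 122, 114), (166, 140, 112), (200, 150, 92), (199, 150, 94), (199, 150, 94), (202, 154, 94)]
0.03 [(119, 115, 116), (139, 135, 134), (176, 169, 170), (144, 137, 139), (114, 110, 110), (114, 110, 110), (94, 87, 87), (82, 81, 79), (112, 113, 106), (122, 121, 113), (164, 138, 108), (195, 149, 90), (197, 151, 94), (195, 148, 90), (195, 148, 90)]
0.055 [(72, 72, 71), (89, 89, 89), (96, 95, 98), (77, 74, 73), (77, 74, 73), (139, 132, 132), (143, 138, 137), (157, 155, 149), (157, 155, 149), (196, 196, 183), (213, 216, 202), (214, 214, 202), (212, 212, 199), (213, 214, 201), (215, 214, 202)]
ball [[-37.8 186.9]]
```

play_rows:
  increments:
    - [1,[0.12,-0.12,0],0]
    - [1,[0.24,-0.24,0],0]
    - [1,[0.34,-0.34,-0.05],0]
    - [1,[0.34,-0.34,-0.15],0]
    - [1,[0.34,-0.34,-0.22],0]
    - [1,[0.34,-0.34,-0.303],0]
    - [1,[0.34,-0.34,-0.303],0]
    - [1,[0.34,-0.34,-0.303],0]
    - [0.3,[0.34,-0.34,-0.303],0]
    - [0.3,[0.34,-0.34,-0.303],0]
    - [0.3,[0.34,-0.34,-0.303],0]
    - [0.3,[0.34,-0.34,-0.303],0]
    - [0.3,[0.34,-0.34,-0.303],0]
    - [0.3,[0.3424,-0.3396,-0.3],0]
    - [0.3,[0.3424,-0.3396,-0.3],0]
    - [0.3,[0.3424,-0.3396,-0.3],0]

```text
t: 13.8
eef_pos: [0.5819, -0.1286, 0.0747]
eef_rot: [-0.0, 0.654, 0.756, -0.0]
force: [-1.0, -0.6, -1.9]
grip_width: 0.0457
grip_force: 30.0
```

play_rows:
  increments:
    - [0.3,[0.0006,-0.004,0],0]
    - [0.3,[0.0012,-0.008,0],0]
    - [0.3,[0.0018,-0.012,0],0]
    - [0.3,[0.0018,-0.012,0],0]
    - [0.3,[0.0018,-0.012,0],0]

```text
t: 14.42
eef_pos: [0.583, -0.1346, 0.075]
eef_rot: [-0.0, 0.654, 0.756, 0.0]
force: [0.3, -0.0, -2.2]
grip_width: 0.0458
grip_force: 30.0
```

play_rows:
  increments:
    - [0.3,[0.0003,-0.002,0],0]
    - [0.3,[0.0006,-0.004,0],0]
    - [0.3,[0.0006,-0.004,0],0]
    - [0.3,[0.0006,-0.004,0],0]

```text
t: 14.92
eef_pos: [0.5833, -0.1366, 0.075]
eef_rot: [0.0, 0.654, 0.756, 0.0]
force: [-0.4, 0.2, -1.6]
grip_width: 0.0456
grip_force: 30.0
```

play_rows:
  increments:
    - [0.3,[0.0003,-0.002,0],0]
    - [0.3,[0.0006,-0.004,0],0]
    - [0.3,[0.0006,-0.004,0],0]
    - [0.3,[0.0006,-0.004,0],0]

```text
t: 15.42
eef_pos: [0.5836, -0.1386, 0.075]
eef_rot: [0.0, 0.654, 0.756, 0.0]
force: [-0.1, 0.3, -1.3]
grip_width: 0.0461
grip_force: 30.0
```

play_rows:
  increments:
    - [0.3,[0.0003,-0.002,0],0]
    - [0.3,[0.0006,-0.004,0],0]
    - [0.3,[0.0006,-0.004,0],0]
    - [0.3,[0.0006,-0.004,0],0]

```text
t: 15.92
eef_pos: [0.5839, -0.1405, 0.075]
eef_rot: [-0.0, 0.654, 0.756, 0.0]
force: [-0.1, 1.6, -0.9]
grip_width: 0.0458
grip_force: 30.0
```

play_rows:
  increments:
    - [0.3,[0.0003,-0.002,0],0]
    - [0.3,[0.0006,-0.004,0],0]
    - [0.3,[0.0006,-0.004,0],0]
    - [0.3,[0.0006,-0.004,0],0]

```text
t: 16.42
eef_pos: [0.5842, -0.1428, 0.0749]
eef_rot: [0.0, 0.654, 0.756, -0.0]
force: [0.4, 0.9, -0.7]
grip_width: 0.0458
grip_force: 30.0
```

play_rows:
  increments:
    - [0.3,[0.0006,-0.004,0],0]
    - [0.3,[0.0012,-0.008,0],0]
    - [0.3,[0.0012,-0.008,0],0]
    - [0.3,[0.0012,-0.008,0],0]

```text
t: 16.92
eef_pos: [0.585, -0.1469, 0.075]
eef_rot: [0.0, 0.654, 0.756, -0.0]
force: [0.5, 0.6, -2.4]
grip_width: 0.0458
grip_force: 30.0
```

play_rows:
  increments:
    - [0.3,[-0.002,-0.0003,0],0]
    - [0.3,[-0.004,-0.0006,0],0]
    - [0.3,[-0.004,-0.0006,0],0]
    - [0.3,[-0.004,-0.0006,0],0]

```text
t: 17.42
eef_pos: [0.5839, -0.147, 0.0752]
eef_rot: [0.001, 0.654, 0.757, 0.001]
force: [4.2, 1.5, -3.2]
grip_width: 0.0457
grip_force: 30.0
```

play_rows:
  increments:
    - [0.3,[0,0,-0.003],0]
    - [0.3,[0,0,-0.003],0]
    - [1,[0,0,-0.003],0]
    - [1,[0,0,-0.003],0]
    - [1,[0,0,-0.003],0]
    - [1,[0,0,0.05],0]
    - [1,[0,0,0.15],0]
    - [1,[-0.1,0.1,0.25],0]
    - [1,[-0.22,0.22,0.3],0]
    - [1,[-0.34,0.34,0.3],0]
    - [1,[-0.34,0.34,0.3],0]
    - [1,[-0.34,0.34,0.3],0]
    - [1,[-0.34,0.34,0.3],0]

```text
t: 19.05
eef_pos: [0.413, 0.023, 0.2253]
eef_rot: [0.001, 0.654, 0.757, 0.0]
force: [0.2, 0.7, -0.5]
grip_width: 0.0912
grip_force: 0.0
```

```bash
python3 - <<'E'
from h import *
t=cam("top"); save(t,"top4.png",(230,135,370,235),5.5)
g=cv2.cvtColor(t["color"],cv2.COLOR_RGB2HSV); m=cv2.inRange(g,(0,0,0),(180,255,30)); k=np.zeros_like(m); k[205:225,328:365]=m[205:225,328:365]
p=np.argwhere(k>0)[:,::-1]; print(p.mean(0),len(p),plane(t,[p.mean(0)],.106))
m=cv2.inRange(g,(8,90,60),(25,255,255));m[:,:290]=0;m[:,355:]=0;m[:150]=0;m[205:]=0
ct=cv2.minAreaRect(np.argwhere(m>0)[:,::-1].astype(np.float32)); print(ct)
E
```

```text
[341.2244898  214.69387755] 49 [[ 0.50841117 -0.19233219  0.106     ]]
((323.4999694824219, 184.0), (18.24828338623047, 41.7573356628418), 80.53767395019531)
```

View pics/top4.png

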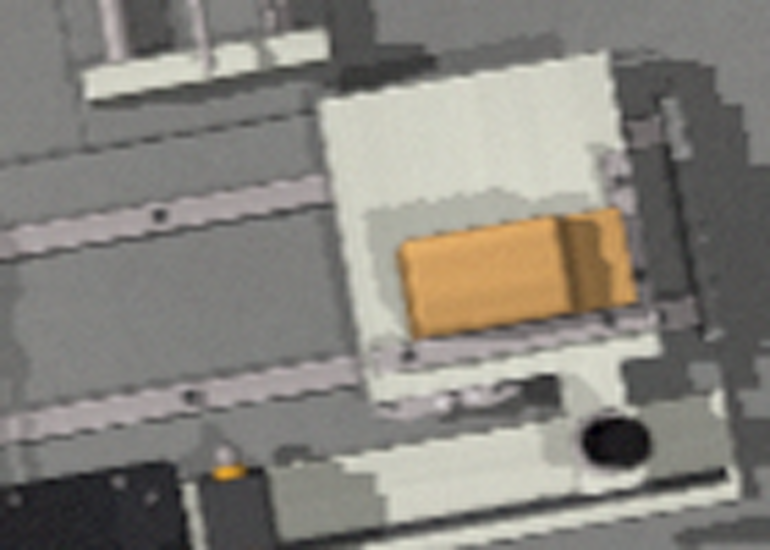

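The nose now meets the end stop: the dark gap is gone at (635,250) and the carriage moved along with the push. The blank is on the fence. Next is the handle.

play_rows:
  increments:
    - [1,[0.05,-0.12,0],-0.06]
    - [1,[0.1,-0.24,0],-0.12]
    - [1,[0.15,-0.36,0],-0.18]
    - [1,[0.186,-0.442,0],-0.24]
    - [1,[0.186,-0.442,0],-0.3]
    - [1,[0.186,-0.442,0],-0.36]
    - [1,[0.186,-0.442,0],-0.42]
    - [1,[0.186,-0.442,0],-0.5]
    - [1,[0.186,-0.442,0],-0.5]
    - [1,[0.186,-0.442,-0.1],-0.5]
    - [1,[0.186,-0.442,-0.2],-0.5]
    - [1,[0.186,-0.442,-0.312],-0.5]
    - [1,[0.186,-0.442,-0.312],-0.5]
    - [1,[0.186,-0.442,-0.312],-0.5]

```text
t: 20.85
eef_pos: [0.5074, -0.1993, 0.0701]
eef_rot: [0.001, 0.997, 0.072, 0.001]
force: [0.1, -0.5, -0.1]
grip_width: 0.091
grip_force: 0.0
```

play_rows:
  increments:
    - [0.5,[0,0,0],0]
    - [0.4,[0,0,0],0]
    - [0.35,[0,0,0],0]
    - [0.3,[0,0,0],0]
    - [0.25,[0,0,0],0]
    - [0.2,[0,0,0],0]
    - [0.1,[0,0,0],0]
    - [0.1,[0,0,0],0]
    - [0.1,[0,0,0],0]

```text
t: 21.98
eef_pos: [0.5059, -0.1981, 0.0689]
eef_rot: [0.0, 0.997, 0.072, 0.0]
force: [-0.7, -0.8, -1.4]
grip_width: 0.0235
grip_force: 30.0
```

```bash
python3 - <<'E'
from h import *
s=cam("side"); save(s,"side5.png",(225,170,345,270),6)
o=manip.observe(); print(o["eef_pos"],o["force"],o["grip_width"],o["q"])
a=.146; X=np.array([np.cos(a),np.sin(a)]);Y=np.array([-X[1],X[0]])
T=lambda U,V:((U+.5)/4.7-.5+200,(V+.5)/4.7-.5+135)
t=cam("top"); g=cv2.cvtColor(t["color"],cv2.COLOR_RGB2HSV); m=cv2.inRange(g,(12,150,90),(30,255,255)); m[:,:255]=0;m[:,290:]=0;m[:205]=0;m[250:]=0
k,l,st,ce=cv2.connectedComponentsWithStats(m)
hY=o["eef_pos"][:2]@Y
for i in range(1,k): 
  if st[i,4]>2:
    w=plane(t,[ce[i]],.044)[0]; print("brass",ce[i],st[i,4],"Y",w[:2]@Y,"to go",w[:2]@Y-hY-.065)
w=plane(t,[T(332,385)],.044)[0]; print("ball to go",w[:2]@Y-hY-.065)
E
```

```text
[ 0.5058844  -0.19808327  0.06896278] [-1.09621362 -0.93474072 -0.22220803] 0.02361999386632376 [-3.94178901e-01  4.04343806e-01  1.83982994e+00 -4.10539605e-04
  8.97186228e-01  1.03180670e+00]
brass [271.5 220.5] 10 Y -0.09306588886046223 to go 0.11150695891990364
brass [274.29166667 237.58333333] 24 Y -0.09268065140323561 to go 0.11189219637713027
ball to go 0.11298903369849422
```

View pics/side5.png

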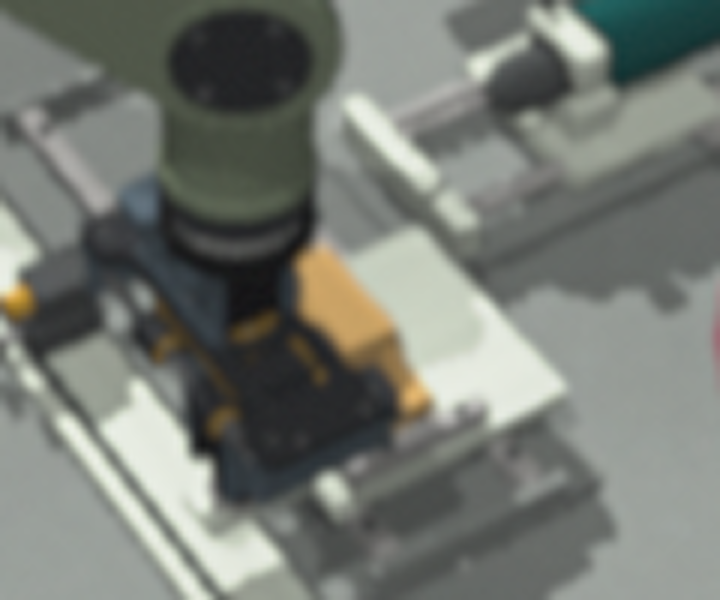

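The handle is held and the blank is still seated, with about 112 mm of travel to the notch.

play_rows:
  increments:
    - [0.1,[-0.0012,0.008,0],0]
    - [0.1,[-0.0035,0.024,0],0]
    - [0.1,[-0.0059,0.04,0],0]
    - [0.1,[-0.0082,0.056,0],0]
    - [0.1,[-0.0106,0.072,0],0]
    - [0.1,[-0.0129,0.088,0],0]
    - [0.1,[-0.0153,0.104,0],0]
    - [0.1,[-0.0176,0.12,0],0]
    - [0.1,[-0.0194,0.132,0],0]
    - [0.1,[-0.0204,0.1385,0],0]
    - [0.1,[-0.0204,0.1385,0],0]
    - [0.1,[-0.0204,0.1385,0],0]

```text
t: 23.58
eef_pos: [0.4955, -0.1282, 0.0689]
eef_rot: [-0.0, 0.997, 0.072, -0.0]
force: [-0.7, 1.7, 1.0]
grip_width: 0.0235
grip_force: 30.0
```

play_rows:
  increments:
    - [0.1,[-0.0012,0.008,0],0]
    - [0.1,[-0.0023,0.016,0],0]
    - [0.1,[-0.0035,0.024,0],0]
    - [0.1,[-0.0035,0.024,0],0]

```text
t: 24.08
eef_pos: [0.4938, -0.1173, 0.069]
eef_rot: [0.001, 0.997, 0.073, -0.0]
force: [-0.7, -3.7, -0.2]
grip_width: 0.0234
grip_force: 30.0
```

play_rows:
  increments:
    - [0.1,[-0.0012,0.008,0],0]
    - [0.1,[-0.0023,0.016,0],0]
    - [0.1,[-0.0035,0.024,0],0]
    - [0.1,[-0.0035,0.024,0],0]

```text
t: 24.58
eef_pos: [0.4919, -0.1041, 0.0689]
eef_rot: [-0.001, 0.997, 0.072, -0.0]
force: [-0.7, 1.6, -0.6]
grip_width: 0.0238
grip_force: 30.0
```

play_rows:
  increments:
    - [0.1,[-0.0006,0.004,0],0]
    - [0.1,[-0.0012,0.008,0],0]
    - [0.1,[-0.0018,0.012,0],0]
    - [0.1,[-0.0021,0.014,0],0]
    - [0.1,[-0.0021,0.014,0],0]

```text
t: 25.2
eef_pos: [0.491, -0.0981, 0.069]
eef_rot: [0.0, 0.997, 0.073, -0.0]
force: [-1.0, -3.8, -0.3]
grip_width: 0.0236
grip_force: 30.0
```

play_rows:
  increments:
    - [0.1,[-0.0003,0.002,0],0]
    - [0.1,[-0.0006,0.004,0],0]
    - [0.1,[-0.0006,0.004,0],0]

```text
t: 25.58
eef_pos: [0.4907, -0.0959, 0.0689]
eef_rot: [0.0, 0.997, 0.073, -0.0]
force: [-1.4, -4.3, -0.9]
grip_width: 0.0234
grip_force: 30.0
```

play_rows:
  increments:
    - [0.1,[-0.0003,0.002,0],0]
    - [0.1,[-0.0006,0.004,0],0]
    - [0.1,[-0.0006,0.004,0],0]

```text
t: 25.95
eef_pos: [0.4903, -0.0932, 0.0689]
eef_rot: [-0.0, 0.997, 0.072, -0.0]
force: [-0.9, -2.1, 0.2]
grip_width: 0.0233
grip_force: 30.0
```

play_rows:
  increments:
    - [0.1,[-0.0003,0.002,0],0]
    - [0.1,[-0.0003,0.002,0],0]
    - [0.1,[-0.0003,0.002,0],0]

```text
t: 26.32
eef_pos: [0.4901, -0.0921, 0.069]
eef_rot: [-0.0, 0.997, 0.072, -0.0]
force: [-2.1, 0.7, 0.4]
grip_width: 0.0234
grip_force: 30.0
```

play_rows:
  increments:
    - [0.1,[-0.0003,0.002,0],0]
    - [0.1,[-0.0003,0.002,0],0]
    - [0.1,[-0.0003,0.002,0],0]

```text
t: 26.7
eef_pos: [0.49, -0.0914, 0.0689]
eef_rot: [-0.0, 0.997, 0.072, -0.0]
force: [-1.6, -0.2, -0.4]
grip_width: 0.0237
grip_force: 30.0
```

play_rows:
  increments:
    - [0.1,[-0.0003,0.002,0],0]
    - [0.1,[-0.0003,0.002,0],0]
    - [0.1,[-0.0003,0.002,0],0]

```text
t: 27.08
eef_pos: [0.4899, -0.0903, 0.0689]
eef_rot: [-0.0, 0.997, 0.072, -0.0]
force: [-2.6, 1.2, 1.5]
grip_width: 0.0238
grip_force: 30.0
```

play_rows:
  increments:
    - [0.1,[-0.0003,0.002,0],0]
    - [0.1,[-0.0003,0.002,0],0]
    - [0.1,[-0.0003,0.002,0],0]

```text
t: 27.45
eef_pos: [0.4898, -0.0895, 0.0689]
eef_rot: [-0.0, 0.997, 0.072, -0.0]
force: [-1.8, 2.1, 0.1]
grip_width: 0.0239
grip_force: 30.0
```

play_rows:
  increments:
    - [0.1,[-0.0003,0.002,0],0]
    - [0.1,[-0.0003,0.002,0],0]
    - [0.1,[-0.0003,0.002,0],0]

```text
t: 27.82
eef_pos: [0.4896, -0.0888, 0.0689]
eef_rot: [0.0, 0.997, 0.073, -0.0]
force: [-3.1, -0.9, -0.0]
grip_width: 0.0238
grip_force: 30.0
```

play_rows:
  increments:
    - [0.1,[-0.0003,0.002,0],0]
    - [0.1,[-0.0003,0.002,0],0]
    - [0.1,[-0.0003,0.002,0],0]
    - [0.1,[-0.0003,0.002,0],0]

```text
t: 28.32
eef_pos: [0.4897, -0.0885, 0.069]
eef_rot: [0.001, 0.997, 0.073, 0.0]
force: [-2.7, -4.2, -1.1]
grip_width: 0.0235
grip_force: 30.0
```

```bash
python3 - <<'E'
from h import *
import time
F=[]
for _ in range(6):
    t=cam("top"); o=manip.observe(); F.append(o["force"])
print(np.mean(F,0),np.std(F,0),o["eef_pos"])
save(t,"top6.png",(250,150,330,230),7)
E
```

```text
[-2.41395429 -4.05469059 -0.81479477] [0.53912444 0.16848943 0.69088856] [ 0.48964843 -0.08854564  0.06895932]
```

play_rows:
  increments:
    - [0.1,[0.0002,-0.0014,0],0]
    - [0.1,[0.0002,-0.0014,0],0]
    - [0.1,[0.0002,-0.0014,0],0]
    - [0.1,[0.0002,-0.0014,0],0]

```text
t: 29.12
eef_pos: [0.4897, -0.0886, 0.069]
eef_rot: [0.0, 0.997, 0.073, -0.0]
force: [-2.6, -4.3, -1.2]
grip_width: 0.0235
grip_force: 30.0
```

```bash
python3 - <<'E'
from h import *
F=[];P=[]
for _ in range(6):
    s=cam("side"); o=manip.observe(); F.append(o["force"]);P.append(o["eef_pos"])
print(np.mean(F,0),np.mean(P,0),o["grip_force"])
save(s,"side6.png",(215,150,335,250),6)
E
```

```text
[-2.96244964 -3.91266942 -0.96368678] [ 0.48966049 -0.0885728   0.06895415] 29.99991148710251
```

View pics/side6.png

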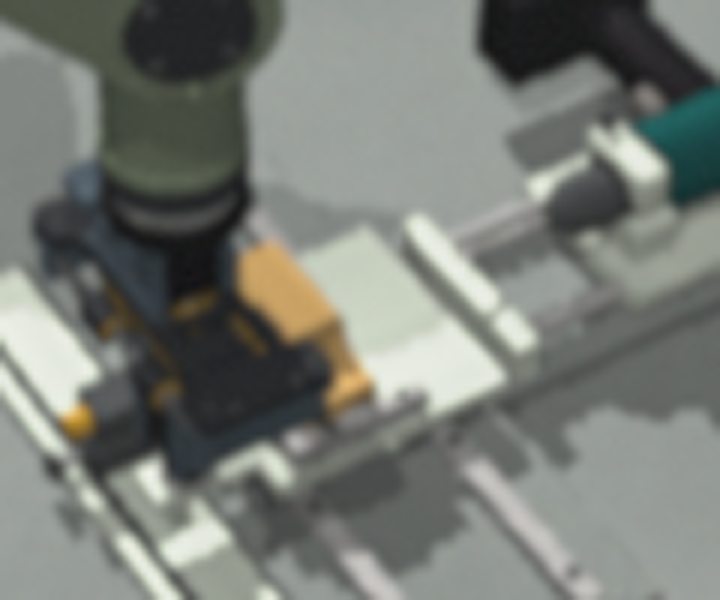

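play_rows:
  increments:
    - [0.1,[0.0001,-0.0008,0],0]
    - [0.1,[0.0001,-0.0008,0],0]
    - [0.1,[0.0001,-0.0008,0],0]
    - [0.1,[0.0001,-0.0008,0],0]
    - [0.1,[0.0001,-0.0008,0],0]

```text
t: 30.05
eef_pos: [0.4897, -0.0886, 0.0689]
eef_rot: [-0.0, 0.997, 0.072, -0.0]
force: [-3.5, -2.4, -0.0]
grip_width: 0.0233
grip_force: 30.0
```

```bash
python3 -c "
from workcell import manip
print(manip.finish_job())"
```

```text
the job is handed in; nothing more can be done
None
```

I handed the job in with the blank turned and let go against the fence and end stop, and the handle still held with the ball in the notch, judging by the force reversal; no verdict came back.

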